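Hang the praline tray's cover on the sprung lift hook

ROBOT

A 6-joint arm with a two-finger parallel gripper is mounted at the origin on the work surface. World frame = base frame: x ahead of the robot, y to its left, z up, the work surface at z = 0. Lengths are in mm, angles in rad, forces in N, time in s.
With the tool pointing down it reaches from about 275 to 825 mm from the base axis. Payload 5.2 kg.
Tool frame: the origin (TCP) lies at the very end of the fingers, on their centre line; the grasp point (between the pads) lies 19 mm behind it; z points along the fingers, y is the line along which they close (so a half turn about z gives the same grasp; the last joint's range is limited). The gripper opens to 93 mm and grips with 3 to 60 N. Pads are 15 mm wide; open, the fingers measure 128 mm over their backs; the gripper's body (75 mm by 188 mm) begins 65 mm behind the grasp point.
Start: joints at [-1.398, 0.259, 1.535, -0, 1.348, -0.203], TCP at [201.88, -511.615, 218.653] pointing down, gripper open.
Joint ranges: [-3.14, 3.14], [-0.91, 2.08], [0.19, 2.58], [-1.22, 4.36], [0.22, 2.71], [-3.12, 3.12]. Speed limits (rad/s): [2.57, 2.57, 3.14, 3.14, 3.14, 3.14].

INTERFACE

Orientations are given as [roll, pitch, yaw] about the fixed x, y, z axes, in that order (R = Rz(yaw) Ry(pitch) Rx(roll)).
In Python, from bench import robot gives the robot as it stands. The module is installed in compiled form; this text tells all that it offers. Calls block until the motion is done:
- robot.move_ptp(position, orientation): joint-space move of the TCP to a pose.
- robot.move_linear(position, ori=None, speed=150, f_stop=None): straight line of the TCP; ori=None keeps the orientation; speed is the mean speed in mm/s. With f_stop (N) it stops when the force on the tool has changed by that much, and returns True; else False.
- robot.move_j(angles): joint-space move.
- robot.move_gripper(opening): opening from 0.0 (shut) to 1.0 (fully open); the grip force is fixed at half the most; returns when the fingers have stopped.
- robot.sleep(seconds).
- robot.inverse_kinematics(position, orientation): joint angles nearest the present ones, or None.
- robot.get_image(name): name is "scene" or "top" or "wrist"; returns a dict with "img" (384x512x3 uint8, blue, green, red), "fovy" (degrees; the focal length in pixels is half the picture's height over the tangent of half this angle, whatever the lens; pixels are square), "cx", "cy" (the principal point, pixels), "eye" and "orientation" of the camera in the world. Camera axes: x right, y down, z forward; pixel columns grow to the right and rows downward; lengths in mm; the calibration is good to about 2 mm. A picture is of the moment at which its call begins. There is no depth.
A pose or a line that the arm cannot do raises robot.MotionError and nothing moves.
- robot.hand_in(): hands the job in; it is judged then, once.
Readings, each from a call of its own:
- robot.current_t(): time.
- robot.current_qpos(): joint angles.
- robot.current_joint_vel(): joint speeds.
- robot.current_joint_efforts(): joint torques, N m.
- robot.current_tcp_pos(): TCP position.
- robot.current_eef_rot(): TCP orientation.
- robot.current_contact_force(): force on the tool from outside, world axes, zero at the start.
- robot.current_ft_torque(): the same for the moment, N m.
- robot.current_gripper_width(): opening from 0.0 (shut) to 1.0 (fully open).
- robot.current_finger_force(): force on a finger pad.
Only numpy, scipy, OpenCV 4.12 (cv2) and the standard library are available. Lean on these libraries where they do the work, as an engineer would, in place of code of your own. Each camera call takes 0.05 s, during which the arm holds its last target. There are 200 camera calls.

TASK

Take the orange grip of the sprung lift hook, pull the hook down beside the copper handle of the clear tray cover, slide it in under the handle and let it up gently until the spring just carries the cover; only then let go, so that it does not jump, and leave the cover hanging from the hook, level, steady and clear of the tray. Feel your way: do not press, jerk or tip the cover with the hook, never let the hook fly up, and leave the jar, the gift box and the spatula where they are.

Things in the scene. Friction and masses are not known exactly. Their poses are not given: they have to be found in the camera images.
- stand: Fixed dark steel stand with an aluminium rail along its y axis, 530 to 560 mm above the counter. Origin on the counter straight below the middle of the rail; z up. Two posts (30 mm square) stand at x +140 mm, y +-300 mm, with arms reaching forward to the rail. The robot is on its -x side.
- trolley (a joint): Position (m) of the trolley with the red balancer housing along the stand's rail; grows towards the stand's +y; -0.14 to 0.14; runs freely with about 0.6 N friction. It carries the lift hook, whose rod is at the stand's x = 0, y = this value.
- drop (a joint): How far (m) the lift hook is pulled down: 0 = fully retracted, 0.17 = bottom. A spring pulls it up with about 1.5 N plus 80 N per metre of travel (own weight already allowed for). Engaging the cover takes 0.10 to 0.15 m. Friction 0.3 N.
- yoke: Lift hook's aluminium crossbar, 12 mm thick, 20 mm wide in y; its axes stay parallel to the stand's and it only slides along the rail and up and down. Origin on the rod's axis at mid-thickness, 290 mm above the counter when retracted. It reaches 150 mm to -x to the orange grip. The yellow hook hangs below the origin.
- hook_nominal (a point): Point fixed to the yoke, 77 mm below its origin: where the inside bottom of the J hook lies at the middle setting. A screw adjuster sets the real hook up to 20 mm higher or lower than this, different each time and not reported: find it by touch, e.g. on the cover's top. The hook gives a little up and down, about 6 N per mm.
- hook_mouth (a point): Point fixed to the yoke, 15 mm to +y of hook_nominal: middle of the J's mouth. The J is 8 mm wire in the yoke's y-z plane, open to +y. From hook_nominal: shank centred at y 0, clear gap y +4 to +27 mm, tip's outer side y +36 mm. Seen from its inside bottom, the underside is 8 mm lower and the tip's top 18 mm higher (26 mm overall).
- grip (a point): Middle of the orange upright grip on the crossbar's robot end, 150 mm to -x of and 32 mm above the yoke's origin: a round neck 22 mm in diameter, 40 mm tall (from 26 mm below to 14 mm above this point), with a cap 30 mm across and 8 mm thick on top. Free room above it; take it from above with the fingers either side in y.
- tray: White tray (200 x 190 x 16 mm) with pralines, fixed to the counter below the rail. Origin at the centre of its underside. A steel lip 7 mm high keeps the cover in place with 4 mm play.
- cover: Loose clear box-shaped cover, open below, 150 (x) x 140 (y) x 60 mm high, steel edged with a white strip across the middle of its flat top (z = 60 mm, the strip 60 mm wide in x and 140 mm long in y); 0.21 to 0.57 kg. Origin at the centre of its open underside, 16 mm above the counter at the start.
- bar (a point): Middle of the lower edge of the copper handle, 91 mm above the cover's origin and 31 mm above its flat top. The handle is a bridge along the cover's x: an upright flat strap 6 mm thick (y), 16 mm tall, on legs with 74 mm clear between them. The lowered hook passes under it along y with only 5 mm to spare in height: keep it 2 to 3 mm off the cover's top.
- jar: Loose amber jar with brass cap, 68 mm across, 110 mm tall, origin at its underside. Leave it alone.
- giftbox: Loose wine-red gift box, 83 x 83 x 61 mm, origin at its underside. Leave it alone.
- spatula: Loose spatula, 200 mm long, lying on the counter, origin on the counter side. Leave it alone.
There are look-alikes about, which are no part of the job. What is meant by the cover is not yellow, and is the smaller of those in its own colour.

How it is judged:
By the outcome, as a careful person would: the job done as asked, in the order asked, and still so for the second after the job is handed in, with the robot touching nothing.
It also fails if it takes over 70 s, if anything falls off the work surface, if the arm or the gripper's body presses on something with over 40 N, if the wrist force passes 120 N, or if a joint passes its speed limit or range.

## Working session

There is one attempt and no reset: what is moved stays moved. The work goes in short steps, each a Python script; the robot and the scene stay as the last script left them, time stands still between calls to the robot, and variables do not carry over. Pictures are saved under pics/ and viewed, at most 10 in all, crops included, and the job is handed in when it is done.

```bash
mkdir -p pics
cat > h.py <<'E'
import numpy as np, cv2
from scipy.spatial.transform import Rotation as Ro
from bench import robot
def cam(n):
    d=robot.get_image(n); return d
def Rm(d):
    o=np.array(d["orientation"],float)
    return o if o.shape==(3,3) else Ro.from_euler('xyz',o).as_matrix()
def ray(d,u,v):
    f=d["img"].shape[0]/2/np.tan(np.radians(d["fovy"])/2)
    r=Rm(d)@np.array([(u-d["cx"])/f,(v-d["cy"])/f,1.]); return np.array(d["eye"],float),r/np.linalg.norm(r)
def plane(d,u,v,z):
    e,r=ray(d,u,v); return e+r*(z-e[2])/r[2]
def proj(d,p):
    f=d["img"].shape[0]/2/np.tan(np.radians(d["fovy"])/2)
    q=Rm(d).T@(np.array(p,float)-np.array(d["eye"])); return np.array([d["cx"]+f*q[0]/q[2],d["cy"]+f*q[1]/q[2]])
def tri(a,b):
    A=np.zeros((3,3));B=np.zeros(3)
    for e,r in(a,b):
        M=np.eye(3)-np.outer(r,r);A+=M;B+=M@e
    p=np.linalg.solve(A,B); return p,[float(np.linalg.norm((np.eye(3)-np.outer(r,r))@(p-e))) for e,r in(a,b)]
E
python3 - <<'E'
from h import *
import pickle
D={n:cam(n) for n in("scene","top","wrist")}
pickle.dump(D,open('d0.pkl','wb'))
for n,d in D.items():
    print(n,d["fovy"],d["cx"],d["cy"],d["eye"],d["orientation"])
    cv2.imwrite(f'pics/{n}0.png',d["img"])
big=np.hstack([cv2.resize(D[n]["img"],None,fx=.78,fy=.78) for n in("scene","top")])
cv2.imwrite('pics/s0b.png',cv2.resize(D["scene"]["img"],(800,600)));cv2.imwrite('pics/t0b.png',cv2.resize(D["top"]["img"],(800,600)))
print(robot.current_eef_rot(),robot.current_t())
E
```

```text
scene 43.136985650615124 250.12357826386435 190.39395114606964 [1339.68513149   96.04553681 1357.66940603] [-2.50211464e+00 -2.05408163e-03  1.75395998e+00]
top 42.7005274778526 260.181888166739 197.25389000035995 [ 409.46086987  -77.40434274 1353.86936076] [-3.04172599e+00  9.94604888e-04 -1.59591773e+00]
wrist 67.41055796787856 256.03999319679195 188.694963570595 [ 270.07894043 -485.01060758  383.75944768] [ 2.87574991e+00  2.52491358e-03 -1.19601286e+00]
[-3.14022339e+00 -2.61934090e-04  3.75795142e-01] 0.15
```

View pics/s0b.png

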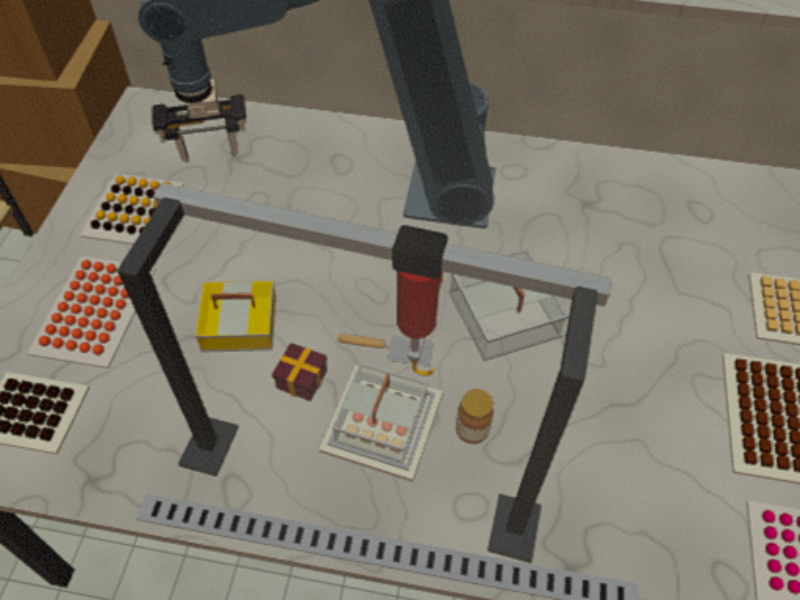

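View pics/t0b.png

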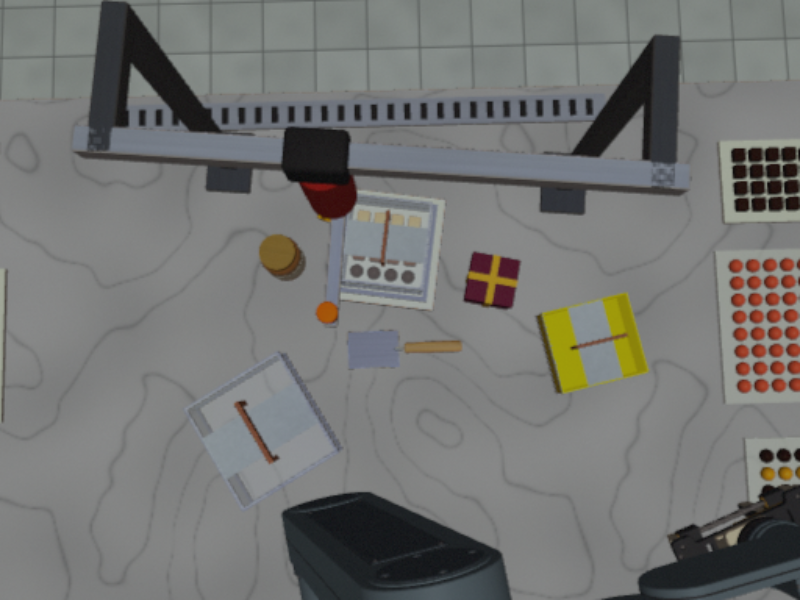

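The top view (800-px scale) shows these candidates for the cover:
- clear cover on the tray at (390,245)
- larger clear cover at (265,430)
- yellow one at (593,343)

I choose the smaller clear one on the tray, under the rail. The orange grip is at (327,313) and the jar at (280,255). The gift box is at (492,280), the spatula at (400,348) and the red housing at (328,190). The scene view hides the grip behind the housing, with the handle at (381,398) and the hook at (423,370).

```bash
cat > m.py <<'E'
from h import *
def mask(d,lo,hi,roi=None):
    hsv=cv2.cvtColor(d["img"],cv2.COLOR_BGR2HSV); m=cv2.inRange(hsv,lo,hi)
    if roi:
        k=np.zeros_like(m);x0,y0,x1,y1=roi;k[y0:y1,x0:x1]=255;m&=k
    return m
def big(m):
    c=max(cv2.findContours(m,cv2.RETR_EXTERNAL,cv2.CHAIN_APPROX_NONE)[0],key=cv2.contourArea); return c
E
python3 - <<'E'
from m import *
import pickle
D=pickle.load(open('d0.pkl','rb'));t=D["top"];s=D["scene"]
g=big(mask(t,(5,180,150),(18,255,255),(190,180,235,220)));(gu,gv),r=cv2.minEnclosingCircle(g)
print("grip px",gu,gv,r,"z344:",plane(t,gu,gv,344))
# copper handle
for n,d,roi in(("top",t,(235,128,262,175)),("scene",s,(230,235,260,275))):
    m=mask(d,(3,90,60),(16,255,220),roi);c=big(m);rc=cv2.minAreaRect(c);print(n,"handle",rc,cv2.boxPoints(rc).round(1).tolist())
hT=cv2.minAreaRect(big(mask(t,(3,90,60),(16,255,220),(235,128,262,175))))
b=cv2.boxPoints(hT)
print("handle z123",[plane(t,*p,123).round(1).tolist() for p in b])
# rail edges: fit lines on gradient
gy=cv2.cvtColor(t["img"],cv2.COLOR_BGR2GRAY).astype(float)
for x in(75,150,250,300,350,400): print(x,gy[75:125,x].astype(int).tolist())
cv2.imwrite('pics/crop1.png',cv2.resize(np.hstack([t["img"][100:230,170:300],s["img"][200:330,190:320]]),(800,400),interpolation=cv2.INTER_CUBIC))
E
```

```text
grip px 208.79629516601562 199.38888549804688 6.269375324249268 z344: [508.88911132  27.27853355 344.        ]
top handle ((245.8821258544922, 151.43380737304688), (1.7755521535873413, 33.131805419921875), 6.115502834320068) [[243.1999969482422, 167.8000030517578], [246.8000030517578, 134.89999389648438], [248.5, 135.10000610351562], [245.0, 168.0]]
scene handle ((243.2507781982422, 255.8106689453125), (5.926453590393066, 34.69842529296875), 22.47943687438965) [[233.89999389648438, 270.70001220703125], [247.10000610351562, 238.60000610351562], [252.60000610351562, 240.89999389648438], [239.39999389648438, 273.0]]
handle z123 [[608.8, -38.2, 123.0], [693.5, -49.1, 123.0], [692.9, -53.6, 123.0], [608.2, -42.7, 123.0]]
75 [29, 29, 24, 27, 27, 41, 79, 118, 121, 121, 122, 120, 121, 121, 121, 120, 121, 123, 123, 122, 121, 119, 111, 91, 58, 55, 54, 81, 128, 127, 128, 127, 126, 127, 126, 130, 128, 128, 127, 126, 121, 117, 121, 126, 128, 129, 129, 129, 129, 129]
150 [117, 116, 117, 115, 113, 115, 116, 108, 83, 97, 68, 106, 128, 124, 125, 125, 125, 124, 124, 122, 122, 125, 126, 126, 124, 124, 
[... 383 characters left out ...]
, 129, 129, 130, 131, 130, 130, 130, 130, 130, 130, 130, 132, 128, 121, 117, 121, 121, 122, 122, 122, 122, 120, 122, 123, 124, 126, 123, 123, 119, 115, 100, 54, 56, 54, 74, 116, 130, 130, 129, 130, 129, 131, 130]
350 [118, 116, 107, 89, 124, 124, 125, 124, 124, 124, 124, 125, 123, 124, 124, 124, 124, 124, 124, 123, 122, 114, 70, 73, 120, 126, 124, 123, 125, 125, 125, 122, 122, 125, 125, 125, 126, 125, 122, 118, 106, 57, 57, 56, 53, 51, 49, 51, 50, 50]
400 [25, 25, 29, 28, 56, 92, 117, 128, 129, 128, 129, 128, 129, 128, 129, 128, 128, 128, 129, 129, 129, 129, 129, 128, 129, 129, 128, 125, 126, 125, 126, 127, 125, 123, 123, 124, 122, 124, 124, 123, 124, 125, 122, 110, 61, 56, 56, 66, 102, 129]
```

View pics/crop1.png

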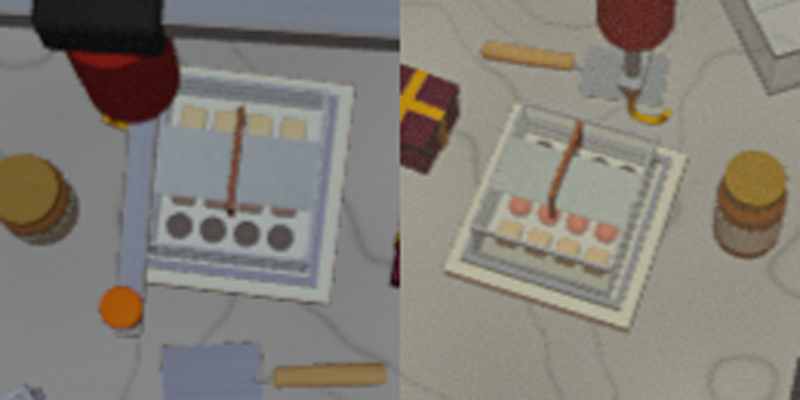

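The crop confirms the choice: the smaller clear cover sits in the tray, with the copper handle at crop (237,160) in the left half and (565,168) in the right half. The yellow hook, at (650,110) in the right half, is on the jar side. It must pass over to the other (-y) side first, because its mouth opens to +y.

Run:
```python
from m import *
import pickle
D=pickle.load(open('d0.pkl','rb'));t=D["top"];s=D["scene"]
a=plane(t,75,97.6,560);b=plane(t,400,118.3,560);d=(a-b)/np.linalg.norm(a-b);yaw=np.arctan2(-d[0],d[1]);print("rail edge",a,b,"stand yaw",yaw)
# rail other edge
print(plane(t,75,80.8,560), plane(t,400,105,560))
print("handle tri",tri(ray(t,245.9,151.4),ray(s,243.3,255.8)))
# ends of handle in both
print(tri(ray(t,244.1,167.9),ray(s,249.8,239.7)),tri(ray(t,247.6,135),ray(s,236.6,271.9)))
print("wrist fwd",Rm(D["wrist"])[:,2],"x",Rm(D["wrist"])[:,0])
g=np.array([509,27]);
ux=np.array([np.cos(yaw),np.sin(yaw)])
p=g-130*ux
robot.move_ptp([p[0],p[1],420],[np.pi,0,yaw]);w1=cam("wrist")
p=g-75*ux
robot.move_linear([p[0],p[1],430]);w2=cam("wrist")
pickle.dump((w1,w2),open('w.pkl','wb'))
L=[]
for w in(w1,w2):
    print(w["eye"],w["orientation"])
    c=big(mask(w,(5,180,120),(18,255,255)));print(cv2.contourArea(c),cv2.minEnclosingCircle(c));
cv2.imwrite('pics/w12.png',cv2.resize(np.hstack([w1["img"],w2["img"]]),(800,300)))
print(robot.current_t(),robot.current_qpos(),robot.current_contact_force())
```

```text
rail edge [662.81713276 224.27507558 560.        ] [ 614.1028178  -312.59276888  560.        ] stand yaw -0.0904901969679887
[691.52249797 224.63286282 560.        ] [ 636.56361108 -313.79526119  560.        ]
handle tri (array([656.24797517, -46.76323665,  96.82182589]), [1.5368196985869484, 1.5368196985868694])
(array([609.68281909, -38.88380878, 114.46467063]), [1.3027409576173385, 1.302740957617376]) (array([703.43773388, -54.66651935,  82.14130511]), [4.420389475340621, 4.420389475340659])
wrist fwd [-0.24537795 -0.09390799 -0.96486836] x [ 0.36606987 -0.93058394 -0.00252491]
[452.85862509  31.12412448 585.39518072] [ 2.87414818e+00  1.30776472e-03 -1.66299321e+00]
1143.0 ((256.0, 31.487804412841797), 20.512292861938477)
[507.45828279  26.39171912 595.13425208] [ 2.87305086e+00  1.52628046e-03 -1.66267480e+00]
891.0 ((256.5, 106.40908813476562), 17.59811019897461)
2.9667 [-1.79936838e-01 -1.32018749e-02  1.34933498e+00 -6.16012182e-05
  1.80671650e+00  1.48159838e+00] [-0.85295456 -0.13249562 -0.34624227]
```

View pics/w12.png

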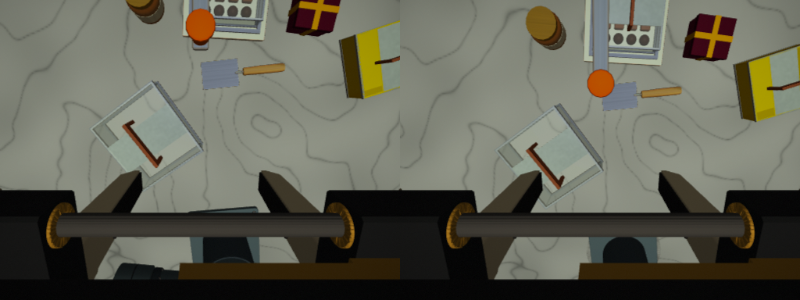

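The wrist views show the orange grip at about (256,31) and (256,106) in native pixels, and the crossbar runs vertically in the picture, so the stand's yaw of about -0.09 fits. Next I compute the grip's position and look at the handle and cover from above before grasping.

Run:
```python
from m import *
import pickle
w1,w2=pickle.load(open('w.pkl','rb'));D=pickle.load(open('d0.pkl','rb'));t=D["top"]
R=[]
for w in(w1,w2):
    c=big(mask(w,(5,180,120),(18,255,255)));(u,v),r=cv2.minEnclosingCircle(c);R.append(ray(w,u,v));print(plane(w,u,v,344))
print("wrist pair",tri(*R)); 
tt=ray(t,208.8,199.4);print("top+w1",tri(tt,R[0]),"top+w2",tri(tt,R[1]))
# crossbar direction in w2: edges per row
g=cv2.cvtColor(w2["img"],cv2.COLOR_BGR2GRAY).astype(int)
for v in(15,30,50,70): print(v,g[v,235:280].tolist())
```

```text
[509.79443266  26.20731028 344.        ]
[509.93645277  26.16076278 344.        ]
wrist pair (array([509.94424817,  26.17720947, 343.35860056]), [0.017099525474779966, 0.017099525474756412])
top+w1 (array([508.0628557 ,  26.42261163, 351.58668902]), [0.08301850169482314, 0.0830185016948554]) top+w2 (array([509.33963088,  26.65769573, 345.14125465]), [0.7672953152582035, 0.7672953152581837])
15 [129, 131, 155, 176, 175, 175, 176, 175, 158, 127, 108, 97, 108, 119, 127, 127, 127, 127, 126, 125, 128, 128, 127, 126, 126, 125, 124, 122, 125, 127, 123, 113, 113, 136, 147, 148, 148, 147, 146, 146, 147, 146, 148, 147, 147]
30 [107, 130, 171, 177, 177, 178, 177, 171, 146, 119, 110, 98, 104, 119, 127, 129, 128, 129, 127, 126, 130, 130, 128, 128, 126, 126, 124, 125, 127, 129, 125, 109, 100, 102, 107, 130, 142, 139, 139, 127, 115, 118, 119, 121, 126]
50 [133, 163, 180, 179, 180, 180, 179, 157, 121, 120, 124, 107, 96, 119, 127, 131, 130, 130, 128, 128, 131, 131, 130, 128, 128, 127, 126, 126, 129, 130, 125, 103, 70, 76, 139, 180, 181, 156, 97, 64, 65, 67, 68, 68, 69]
70 [150, 181, 182, 182, 182, 181, 157, 113, 108, 115, 122, 105, 97, 118, 127, 130, 129, 130, 129, 129, 131, 131, 130, 128, 128, 128, 126, 127, 131, 130, 126, 107, 102, 121, 121, 122, 122, 122, 122, 123, 122, 122, 122, 122, 123]
```

```bash
cat >> m.py <<'E'
YAW=-0.0905; UX=np.array([np.cos(YAW),np.sin(YAW),0]); UY=np.array([-UX[1],UX[0],0])
G0=np.array([509.9,26.2,303.]); ORI=[np.pi,0,YAW]
def F(n=8):
    a=[]
    for _ in range(n): a.append(np.array(robot.current_contact_force()));robot.sleep(.01)
    a=np.array(a);return a.mean(0).round(2),a.std(0).round(2)
def st():
    p=np.array(robot.current_tcp_pos()); q=p-G0
    return "t%.2f along x%.1f y%.1f z%.1f"%(robot.current_t(),q@UX,q@UY,q[2]),F()
E
python3 - <<'E'
from m import *
import pickle
w2=pickle.load(open('w.pkl','rb'))[1]
m=mask(w2,(3,90,50),(16,255,220),(275,0,330,45));c=big(m);
ys=c[:,0,1];xs=c[:,0,0];print("handle w2",xs.min(),xs.max(),ys.min(),ys.max())
for v in(5,15,25,30):
    r=np.where(m[v]>0)[0]
    if len(r): print(v,r.min(),r.max(),plane(w2,(r.min()+r.max())/2,v,119).round(1))
robot.move_ptp(G0+[0,0,60],ORI);print(st())
robot.move_linear(G0,speed=80);print(st())
robot.move_gripper(0);print(robot.current_gripper_width(),robot.current_finger_force(),st())
robot.move_linear(G0-112*UY,speed=70);print(st())
s=cam("scene");w=cam("wrist");pickle.dump((s,w),open('e1.pkl','wb'))
cv2.imwrite('pics/e1.png',np.hstack([cv2.resize(s["img"][160:310,170:320],(400,400),interpolation=cv2.INTER_CUBIC),cv2.resize(w["img"],(400,400))]))
E
```

```text
handle w2 294 302 0 37
5 296 299 [648.3 -46.6 119. ]
15 295 298 [635.5 -44.4 119. ]
25 294 297 [622.5 -42.3 119. ]
30 294 297 [615.8 -41.9 119. ]
('t3.46 along x-0.8 y0.1 z59.8', (array([-0.39,  0.19,  0.63]), array([0.59, 0.38, 0.35])))
('t4.42 along x0.3 y-0.0 z0.6', (array([-0.  ,  0.12, -0.04]), array([0.32, 0.34, 0.47])))
0.31120476613724546 29.99998301267624 ('t5.52 along x-0.0 y-0.0 z-0.0', (array([-0.44,  0.05, -0.1 ]), array([0.48, 0.55, 0.43])))
('t7.33 along x0.0 y-111.9 z-0.0', (array([ 0.25, -0.63, -0.6 ]), array([0.32, 0.33, 0.36])))
```

View pics/e1.png

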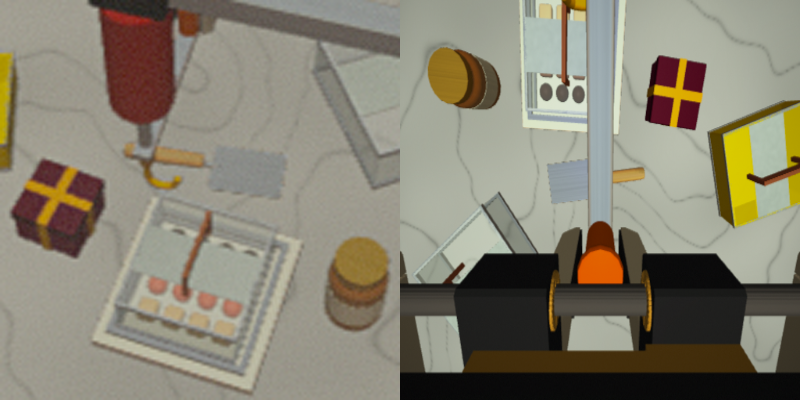

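The grip is held with 22 mm between the pads, and the hook is now on the -y (gift box) side of the handle. In the left crop the hook tip is at (175,180) and the handle at (197,250). Next I pull down and feel for the cover's top.

Run:
```python
from m import *
P=G0-112*UY
robot.move_linear(P-[0,0,60],speed=60);print(st())
robot.move_linear(P-[0,0,103],speed=50);robot.sleep(.1);print(st())
z=103;f0=F(8)[0][2];log=[];hit=False
while z<152:
    z+=1;h=robot.move_linear(P-[0,0,z],speed=10,f_stop=2.5)
    f=F(6)[0][2];log.append((z,round(float(P[2]-robot.current_tcp_pos()[2]),2),float(f),bool(h)))
    if f-f0-0.08*(z-103)>1.3: 
        break
print(log);print(st())
```

```text
('t8.65 along x0.0 y-112.0 z-60.4', (array([-1.13,  0.83,  6.  ]), array([0.5 , 0.37, 0.43])))
('t9.82 along x0.1 y-112.1 z-102.8', (array([-2.57,  0.96,  9.6 ]), array([0.49, 0.67, 0.48])))
[(104, 103.82, 10.1, False), (105, 104.83, 9.63, False), (106, 105.78, 9.92, False), (107, 106.79, 9.61, False), (108, 107.79, 9.77, False), (109, 108.73, 9.62, False), (110, 109.75, 10.42, False), (111, 110.74, 9.96, False), (112, 111.73, 9.95, False), (113, 112.7, 10.24, False), (114, 113.69, 10.3, False), (115, 114.72, 10.51, False), (116, 115.7, 10.32, False), (117, 116.69, 10.84, False), (118, 117.69, 10.66, False), (119, 118.65, 10.79, False), (120, 119.65, 10.88, False), (121, 120.63, 10.72, False), (122, 121.61, 10.86, False), (123, 122.62, 11.29, False), (124, 123.6, 10.8, False), (125, 124.58, 11.31, False), (126, 125.58, 11.39, False), (127, 126.57, 11.55, False), (128, 127.56, 11.56, False), (129, 128.56, 11.57, False), (130, 129.55, 11.82, False), (131, 130.53, 11.67, False), (132, 131.53, 12.26, False), (133, 132.52, 12.11, False), (134, 133.51, 11.43, False), (135, 134.5, 11.84, False), (136, 135.49, 11.85, False), (137, 136.47, 12.29, False), (138, 137.48, 12.33, False), (139, 138.45, 12.19, False), (140, 139.44, 12.49, False), (141, 140.45, 12.51, False), (142, 141.42, 11.91, False), (143, 142.42, 12.58, False), (144, 143.42, 12.82, False), (145, 144.4, 12.6, False), (146, 145.15, 14.58, False)]
('t22.86 along x0.1 y-112.2 z-145.1', (array([-4.4 ,  0.83, 14.56]), array([0.42, 0.6 , 0.6 ])))
```

Contact came at drop ≈145 mm with about 1.7 N, so the hook sits about 16 mm above its nominal setting. I back off 2.5 mm and look before sliding.

Run:
```python
from m import *
P=G0-112*UY
robot.move_linear(P-[0,0,142.8],speed=10);robot.sleep(.15);print(st())
s=cam("scene");w=cam("wrist")
cv2.imwrite('pics/e2.png',np.hstack([cv2.resize(s["img"][190:310,190:310],(500,500),interpolation=cv2.INTER_CUBIC),cv2.resize(w["img"][:150,180:330],(300,500))]))
```

```text
('t23.54 along x0.1 y-112.2 z-142.1', (array([-4.06,  0.83, 12.98]), array([0.51, 0.64, 0.49])))
```

View pics/e2.png

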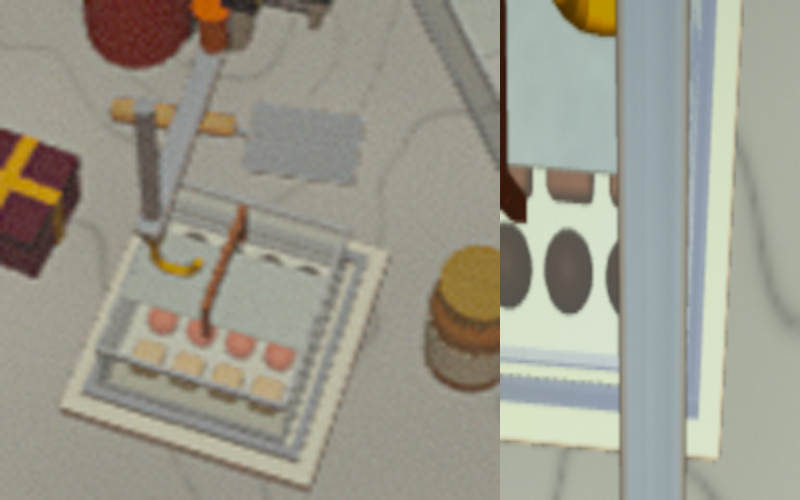

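The hook (175,265) is just above the strip, level with the middle of the handle (222,270), with its tip about 13 mm short of it. Slide in.

Run:
```python
from m import *
import pickle
P=G0-[0,0,142.8]
for y in(-100,-87,-74.6):
    h=robot.move_linear(P+y*UY,speed=15,f_stop=2.8);print(h,st())
    if h: break
robot.sleep(.2);print(st())
s=cam("scene");t=cam("top")
cv2.imwrite('pics/e3.png',np.hstack([cv2.resize(i,(400,400),interpolation=cv2.INTER_CUBIC) for i in(s["img"][190:310,190:310],t["img"][110:210,190:290])]))
```

```text
False ('t24.66 along x0.1 y-100.3 z-142.1', (array([-4.14,  0.39, 13.29]), array([0.38, 0.3 , 0.42])))
False ('t25.74 along x0.1 y-87.3 z-142.2', (array([-4.43,  0.52, 12.96]), array([0.56, 0.49, 0.47])))
False ('t26.78 along x0.1 y-74.8 z-142.1', (array([-3.91,  0.33, 13.3 ]), array([0.28, 0.47, 0.35])))
('t27.05 along x0.1 y-74.8 z-142.1', (array([-4.59,  0.58, 13.31]), array([0.58, 0.48, 0.43])))
```

View pics/e3.png

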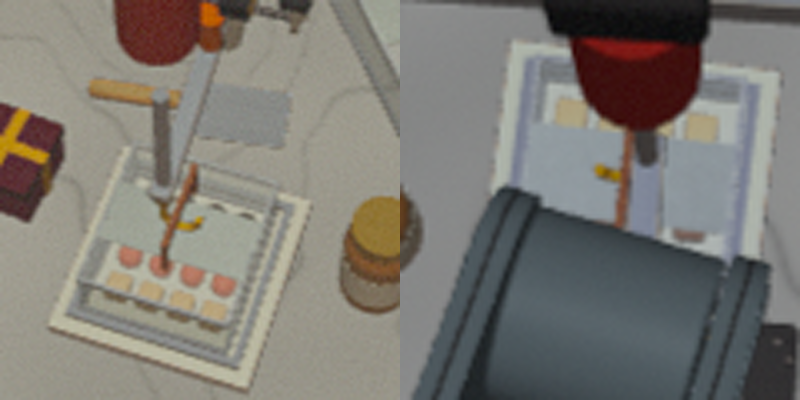

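The hook's tip shows on the far side of the handle (195,222 left; 605,172 right) with no side force. Now I let it up slowly, feeling for the pick-up.

Run:
```python
from m import *
P=G0-74.6*UY
robot.move_linear(P-[0,0,127],speed=20);robot.sleep(.2);print(st())
log=[]
z=127
while z>117:
    z-=1;robot.move_linear(P-[0,0,z],speed=8)
    f=F(6)[0];log.append((z,round(float(P[2]-robot.current_tcp_pos()[2]),2),f.tolist()))
    if f[2]<5: break
print(*log,sep='\n');robot.sleep(.2);print(st(),F(20))
```

```text
('t28.36 along x0.1 y-74.8 z-126.5', (array([-3.74,  0.38, 12.01]), array([0.44, 0.38, 0.33])))
(126, 125.47, [-4.02, 0.39, 11.85])
(125, 124.49, [-3.71, -0.16, 11.69])
(124, 123.5, [-3.4, 0.34, 11.57])
(123, 122.52, [-3.55, 0.62, 11.3])
(122, 121.57, [-2.89, 0.44, 11.22])
(121, 120.94, [-2.83, 0.13, 8.54])
(120, 120.07, [-2.06, -0.07, 7.75])
(119, 119.09, [-2.14, 0.11, 7.48])
(118, 118.08, [-2.18, -0.03, 7.94])
(117, 117.11, [-1.86, -0.07, 7.67])
('t31.88 along x0.0 y-74.8 z-117.1', (array([-2.11,  0.27,  7.56]), array([0.52, 0.53, 0.48]))) (array([-2.26,  0.26,  7.56]), array([0.62, 0.48, 0.42]))
```

Pick-up came at drop ≈121 mm and the cover weighs about 3.3 N, so the balance should be near drop ≈23 mm. I raise it in stages.

Run:
```python
from m import *
P=G0-74.6*UY
robot.move_linear(P-[0,0,95],speed=20);robot.sleep(.2);print(st())
s=cam("scene");cv2.imwrite('pics/e4.png',cv2.resize(s["img"][170:310,180:320],(500,500),interpolation=cv2.INTER_CUBIC))
```

```text
('t33.56 along x0.0 y-74.8 z-95.4', (array([-1.53, -0.27,  5.8 ]), array([0.54, 0.42, 0.33])))
```

View pics/e4.png

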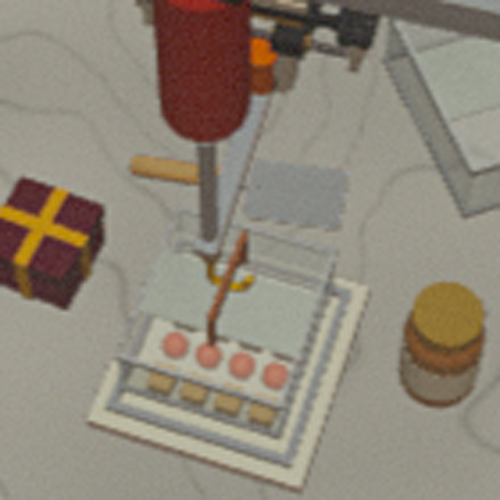

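The cover hangs level on the hook, about 25 mm above the tray (handle at (228,290)). I continue up to balance.

Run:
```python
from m import *
P=G0-74.6*UY
robot.move_linear(P-[0,0,60],speed=25);robot.sleep(.2);print(st()[0],F(20))
z=34
robot.move_linear(P-[0,0,z],speed=20);robot.sleep(.3);f=F(30)[0];print(z,f)
while f[2]>-0.05 and z>10:
    z-=min(4,max(1.5,(f[2]+.2)/.08*.7)); robot.move_linear(P-[0,0,z],speed=8);robot.sleep(.2);f=F(30)[0];print(z,f)
print(st())
```

```text
t35.42 along x0.0 y-74.6 z-60.1 (array([-0.23, -0.6 ,  2.47]), array([0.42, 0.47, 0.47]))
34 [ 0.61 -0.47  0.58]
30 [ 0.6  -0.12  0.65]
26 [ 0.78 -0.22  0.27]
22 [ 0.82 -0.05  0.08]
19.55 [ 0.86 -0.19 -0.23]
('t41.87 along x-0.0 y-74.6 z-19.6', (array([ 0.99, -0.28, -0.14]), array([0.55, 0.57, 0.42])))
```

Balanced (Fz ≈ -0.2 N, within friction). I let it settle, let go, and withdraw straight up.

Run:
```python
from m import *
robot.sleep(1.0);print(st())
robot.move_gripper(0.7);robot.sleep(.5);print(robot.current_gripper_width(),st())
w=cam("wrist")
P=G0-74.6*UY
c=big(mask(w,(5,180,120),(18,255,255)));print(cv2.minEnclosingCircle(c))
robot.move_linear(P+[0,0,50],speed=60)
robot.move_linear(P+[0,0,80]-170*UX,speed=120);robot.sleep(1)
print(st());s=cam("scene");w1=cam("wrist");robot.sleep(.7);s2=cam("scene");print("motion",np.abs(cv2.blur(s["img"],(5,5)).astype(int)-cv2.blur(s2["img"],(5,5)))[170:310,180:320].max())
cv2.imwrite('pics/e5.png',np.hstack([cv2.resize(i,(400,400),interpolation=cv2.INTER_CUBIC) for i in(s2["img"][150:310,170:330],w1["img"][:,64:448])]))
```

```text
('t42.93 along x-0.0 y-74.6 z-19.6', (array([ 1.2, -0.1,  0. ]), array([0.36, 0.46, 0.46])))
0.7005601550706311 ('t44.27 along x0.0 y-74.6 z-19.5', (array([ 0.39, -0.25,  0.09]), array([0.6 , 0.48, 0.32])))
((256.0, 259.5), 28.35940170288086)
('t48.28 along x-170.0 y-74.6 z80.0', (array([ 0.15,  0.24, -0.18]), array([0.22, 0.39, 0.62])))
motion 5
```

View pics/e5.png

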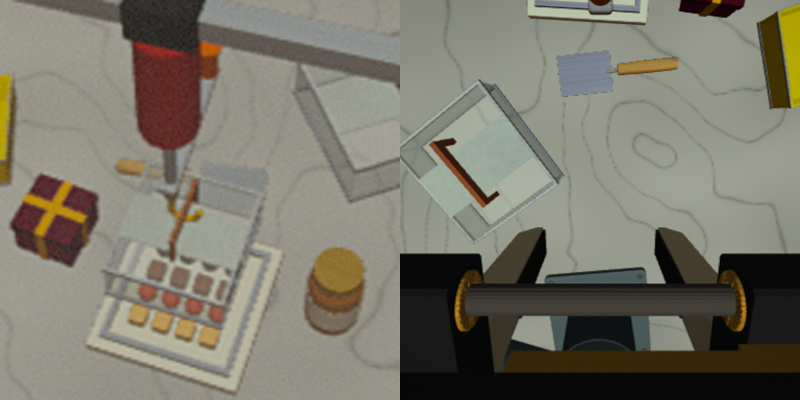

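The cover hangs level and still from the hook (handle at (185,215)), well clear of the tray. The jar, box and spatula have not moved, and the gripper is clear.

```bash
python3 -c "
from bench import robot
print(robot.hand_in(),robot.current_t())"
```

```text
the job is handed in; nothing more can be done
the job is handed in; nothing more can be done
```

I've handed in the job: the clear cover hangs level and steady from the lift hook, well above the tray. I let go at balance with no jump seen, about 49 s in, and the jar, gift box and spatula are where they were.

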